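Prop open the soft-close lid of a vial incubator

TASK

Prop the white vial incubator open so that its vials can be reached: lift the lid, let go, and before the soft-close hinge has sunk it far, swing up the prop rod by its red grip and slide its end along the steel strip on the lid's front edge, over the small bead and into the hole, so that the lid rests on the rod when you let go. Feel your way: slowly and gently, never forcing the rod against the lid. Leave everything else on the table as it stands.

Things in the scene. Friction and masses are not known exactly. Their poses are not given: they have to be found in the camera images.
- incubator: White bench incubator, 170 (x) x 270 (y) x 88 mm without the lid, fixed to the table; origin: centre of its underside. Own axes: x to its back, y to its hinge side, z up; its front (control strip, prop rod) faces -x. A blue rack of vials stands in its well.
- lid: Lid, 176x262x22 mm, 0.42 kg (hidden, up to 10 % off). Origin mid on the hinge line, axes as the incubator's when closed. Angle (tilt of its z): 0 closed, 1.03 rad at its stop, 0.74 propped. Damper 5 N m s/rad and friction 0.18 N m in the hinge: let go it sinks 0.015 rad/s near the stop, 0.035 at 0.8. Lifting by the handle: 3 to 8 N. Pushed up slowly by the rod (grip below 0.02 m/s): 5 to 10 N.
- lid_hinge (a point): Middle of the lid's hinge line, which runs along the incubator's x axis 130 mm to +y of its middle, 88 mm above the table, at the level of the lid's underside. The free edge (-y side) swings up and over towards +y.
- lid_handle (a point): Centre of the lid's bar handle: round, 10 mm diameter, 84 mm long, parallel to the hinge line, 36 mm off the lid's free edge, 298 mm from the hinge line, 30 mm in front of the lid's middle and 11 mm above its underside. It can be taken from above at any lid angle and turns between the fingers as the lid swings.
- rod_pivot (a point): Pivot of the prop rod, at the origin of the rod, 58 mm above the table, 104 mm in front (-x) of the incubator's middle and 110 mm to -y of it: 240 mm from the hinge line towards the free edge. The rod swings about the incubator's x axis in this plane, and the hole lies in the same plane.
- rod: Prop rod, steel, 8 mm thick, 0.14 kg; origin at its pivot, own y axis along it to its end, x as the incubator's. Angle about x: 0 stored (level along the front, end to the hinge side), grows as the end swings up towards the free edge, about 1.08 rad seated, 1.32 at a stop. Free pivot: let go it falls back to 0. A ball of 18 mm sits 180 mm from the pivot; the round end is 18 mm past its centre.
- rod_grip (a point): Grasp point on the rod's red grip, a round bar of 16 mm diameter and 70 mm long that stands out from the rod towards the robot (-x of the incubator), 120 mm from the pivot; the point is 56 mm in front of the rod's plane, 24 mm from the grip's free end. The grip turns and creeps a few mm between the fingers as the rod swings.
- rod_neck (a point): Point on the rod's axis 9.2 mm beyond the ball's centre, 189 mm from the pivot: it lies within 5 mm of the middle of the hole when the rod is seated.
- keeper_lip (a point): A steel strip on the lid's front edge, part of the lid, 6 mm thick, 34 mm wide, underside level with the lid's underside. The rod's end slides on it (friction 0.15): flat track from 35 mm from the hinge line, a cross bead 1.8 mm proud at 195 mm, the hole, and at once a lip 12 mm long, 11 mm below the underside, that stops the rod. This point: middle of the lip's lower face.
- keeper_hole (a point): Centre of the through hole in the strip at mid thickness: 13 mm along it, 14 mm across, 205 mm from the hinge line. The rod's end enters from below until the ball sits on its rim. Sliding there, the rod lifts the lid to at most 0.84 rad (rod at 0.7), lets it down to about 0.79 at the bead (rod at 1.04), must be pushed over the bead, and the lid drops to 0.74.
- notebook: Bystander: dark green notebook, 148x106x12 mm; origin: centre of its underside.
- timer: Bystander: white bench timer, 62x62x20 mm; origin: centre of its underside.
- standard_black: Bystander: amber bottle with black cap, 48 mm dia, 91 mm tall; origin: centre of its underside.
- reagent_red: Bystander: amber bottle with red cap, 60 mm dia, 111 mm tall; origin: centre of its underside.
- label_tape: Bystander: roll of green tape, 78 mm dia, 20 mm tall, lying flat; origin: centre of its underside.
- tip_box: Bystander: blue box of yellow pipette tips, 82x118x49 mm; origin: centre of its underside.
- pen_desk: Bystander: black pen, 144 mm long, lying; origin: centre of its underside.

How it is judged:
On the way, in this order (a step that is already met when the one before it is completed fails the run):
1. the lid is lifted at least 0.5 rad (angle between lid's own z axis and vertical above 0.5 rad), for 0.2 s.
2. the rod's end is in the hole of the strip and the lid rests on it (distance between rod_neck and keeper_hole below 0.007 m and angle between lid's own z axis and vertical between 0.69 and 0.77 rad and contact force between rod and lid above 0.2 N), for 0.2 s.
At the end, for the whole second after the job is handed in: The rod's end is in the hole (rod_neck within 7 mm of keeper_hole), the lid stands propped between 0.69 and 0.77 rad and is at rest, the rod and lid released (distance between rod_neck and keeper_hole below 0.007 m and angle between lid's own z axis and vertical between 0.69 and 0.77 rad and angular speed of lid below 0.02 rad/s); the robot touches nothing.
It fails at once if the rod is forced against the strip or lid with more than 14 N (contact force between rod and lid above 14 N).
It fails at once if something else on the table is moved by more than 20 mm (distance of any of notebook, timer, standard_black, reagent_red, label_tape, tip_box, pen_desk from where it was at the start of the episode above 0.02 m).
It also fails if it takes over 72 s, if anything falls off the work surface, if the arm or the gripper's body presses on something with over 40 N, if the wrist force passes 120 N, or if a joint passes its speed limit or range.

ROBOT

A 7-joint arm with a two-finger parallel gripper is mounted at the origin on a cart in front of the work surface, level with it; the furniture and walls round the work are solid. World frame = base frame: x ahead of the robot, y to its left, z up, the work surface at z = 0. Lengths are in m, angles in rad, forces in N, time in s.
With the tool pointing down it reaches from about 0.425 to 0.875 m from the base axis. Payload 4.7 kg.
Tool frame: the origin (TCP) lies between the finger pads; the fingertips stand 14 mm ahead of it and the grasp point (between the pads) lies 5 mm behind it; z points along the fingers, y is the line along which they close (so a half turn about z gives the same grasp; the last joint's range is limited). The gripper opens to 87 mm and grips with 3 to 60 N. Pads are 19 mm wide; open, the fingers measure 117 mm over their backs; the gripper's body (75 mm by 190 mm) begins 51 mm behind the grasp point.
Start: joints at [-1.26, 0.321, -0.07, 1.45, 0.023, 1.371, -0.057], TCP at [0.19, 0.622, 0.237] pointing down, gripper open.
Joint ranges: [-2.86, 2.86], [-0.3, 2.09], [-1.38, 1.24], [0.06, 2.45], [-1.56, 4.7], [0.09, 2.05], [-2.69, 2.69]. Speed limits (rad/s): [2.57, 2.57, 3.14, 3.14, 3.14, 3.14, 3.14].

INTERFACE

Orientations are given as a rotation vector (axis times angle).
In Python, from bench import ctrl gives the robot as it stands.
- The arm moves only by the shell command python3 -m inch 'ROWS' [OPENING] [FORCE]. ROWS is JSON, a list of rows, each a list of 6 numbers: the shift along the world's x, y, z in mm, then the turn, a rotation vector about the world's x, y, z in degrees. In form: [[tx, ty, tz, rx, ry, rz], ...]. A call has 1 to 20 rows; each row is the pose to reach, as a shift and turn from the pose commanded when the call began; what a row does not reach only later rows make up. A row lasts 1/8 s, in which the tool goes at most 62.5 mm and 10.7 degrees, less where a joint would pass 70% of its speed; a pose out of reach is approached as far as the arm can. A call with a gripper value outside its range is refused whole. OPENING is the finger opening in mm, from 0 to 87, set as the call begins (- or left out, the last holds). The fingers move at their own pace and stop on an object; FORCE is the grip in N (left out, the last holds). Time passes only in rows, so rows that repeat a pose let the fingers close. It gives the time, the measured TCP pose, the force, the opening and the grip force at its end, in the units of the state.
- ctrl.get_state(): the state, without advancing time (a new reading comes with each control period).
- ctrl.get_image(name): name is "side" or "top"; returns (picture, depth): 384x512x3 uint8, red, green, blue; 384x512 float32, m along the optical axis (not along the pixel's ray), 0 where there is no reading.
- ctrl.camera_params(name): a dict with "mtx" (3x3 intrinsics, pixels), "T" (4x4, takes a point from camera to world coordinates). Camera axes: x right, y down, z forward; pixel columns grow to the right and rows downward; lengths in m; the calibration is good to about 2 mm. A picture is of the moment at which its call begins. camera_params takes no time and is no camera call.
- ctrl.close_job(): hands the job in; it is judged then, once.
The state is a dict: "time": time; "joint_positions": joint angles; "qd": joint speeds; "joint_torque": joint torques, N m; "position": TCP position; "tool_rot": TCP orientation; "ft_force": force on the tool from outside, world axes, zero at the start; "torque": the same for the moment, N m; "grip_width": opening from 0.0 (shut) to 1.0 (fully open); "grip_force": force on a finger pad.
Only numpy, scipy, OpenCV 4.12 (cv2) and the standard library are available. Lean on these libraries where they do the work, as an engineer would, in place of code of your own. Each camera call takes 0.05 s, during which the arm holds its last target. There are 200 camera calls.

## Working session

There is one attempt and no reset: what is moved stays moved. The work goes in short steps, Python scripts to look and compute and a shell command to move; the robot and the scene stay as the last step left them, time stands still between calls to the robot, and variables do not carry over. Pictures are saved under pics/ and viewed, at most 10 in all, crops included, and the job is handed in when it is done.

```bash
mkdir -p pics
python3 - <<'E'
from bench import ctrl
import cv2
for n in ("top","side"):
    im,d=ctrl.get_image(n); cv2.imwrite(f"pics/{n}0.png",cv2.resize(im[:,:,::-1],(800,600)))
    import numpy as np; np.savez(f"{n}0.npz",im=im,d=d)
    print(n,ctrl.camera_params(n))
print(ctrl.get_state())
E
```

```text
top {'mtx': array([[401.86862056,   0.        , 263.69524945],
       [  0.        , 401.86862056, 193.66606032],
       [  0.        ,   0.        ,   1.        ]]), 'T': array([[-0.02270365, -0.97999611,  0.19771739,  0.23648603],
       [-0.99956257,  0.0260005 ,  0.01409421, -0.05128933],
       [-0.01895303, -0.19731091, -0.98015774,  1.44487829],
       [ 0.        ,  0.        ,  0.        ,  1.        ]])}
side {'mtx': array([[369.02939614,   0.        , 258.62007935],
       [  0.        , 369.02939614, 192.9207612 ],
       [  0.        ,   0.        ,   1.        ]]), 'T': array([[ 0.99970118,  0.02171014,  0.01123442,  0.49114315],
       [ 0.00215724, -0.53614663,  0.84412211, -1.13020534],
       [ 0.02434931, -0.84384564, -0.53603326,  0.78261256],
       [ 0.        ,  0.        ,  0.        ,  1.        ]])}
{'time': 0.1, 'joint_positions': array([-1.25991916,  0.321757  , -0.0700697 ,  1.45154701,  0.0225624 ,
        1.37076275, -0.05690198]), 'qd': array([-0.00025934, -0.00189629,  0.00072771, -0.0027622 ,  0.00036761,
        0.00083959,  0.00062938]), 'joint_torque': array([ 4.99090493e-04, -4.92570591e+01, -4.05376581e-01, -3.13398099e+01,
       -6.41848426e-02,  3.94631596e-02,  6.74104808e-05]), 'position': array([0.18999308, 0.62113502, 0.23556844]), 'tool_rot': array([-4.64432929e-01, -3.10687909e+00,  2.63431005e-03]), 'ft_force': array([-0.32780445, -0.35216855, -0.18680179]), 'torque': array([-0.01292441, -0.04569973,  0.01245949]), 'grip_force': 0.0, 'grip_width': 1.0012318572881267}
```

View pics/top0.png

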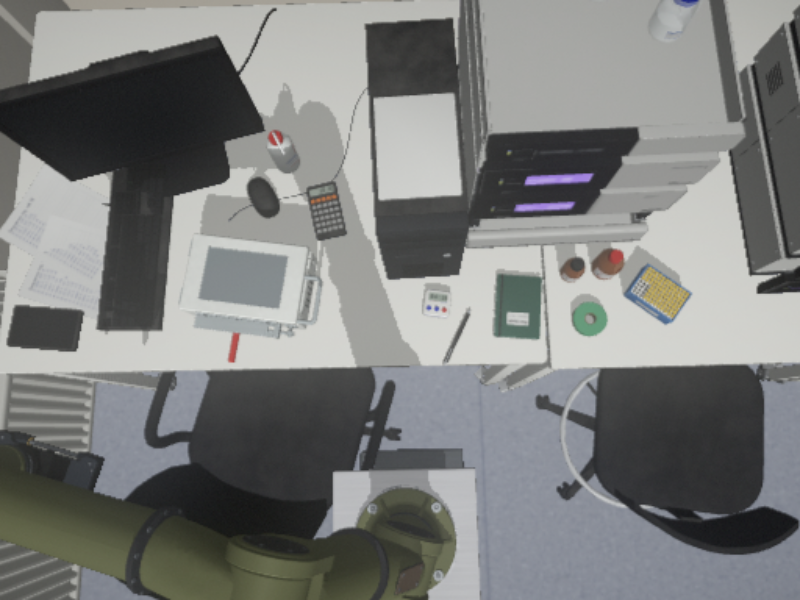

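View pics/side0.png

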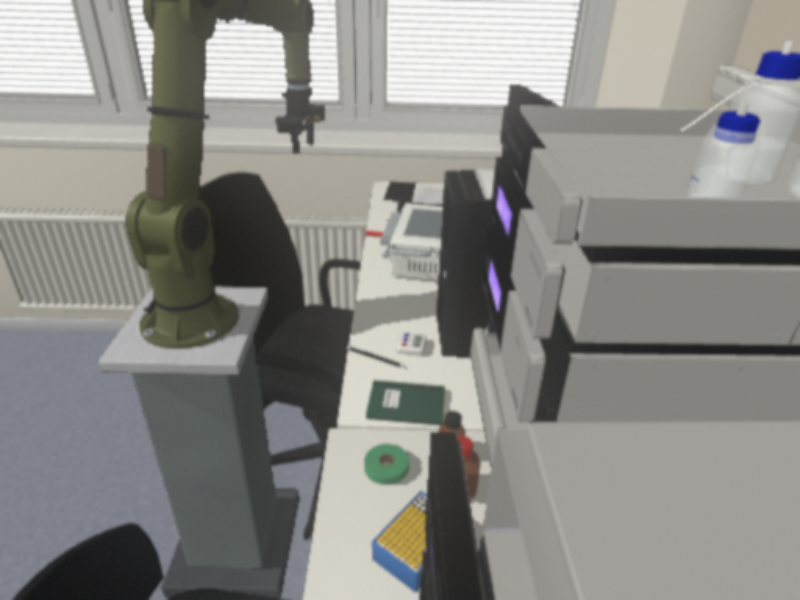

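The top picture shows the incubator at about (250,280), the red grip at (234,347), and the lid handle on the right at about (312,298). Next I'll enlarge it.

Run:
```python
import cv2,numpy as np
z=np.load("top0.npz"); c=z["im"][140:240,105:225]
cv2.imwrite("pics/crop0.png",cv2.resize(c[:,:,::-1],(720,600),interpolation=cv2.INTER_CUBIC))
```

```text
(no output)
```

View pics/crop0.png

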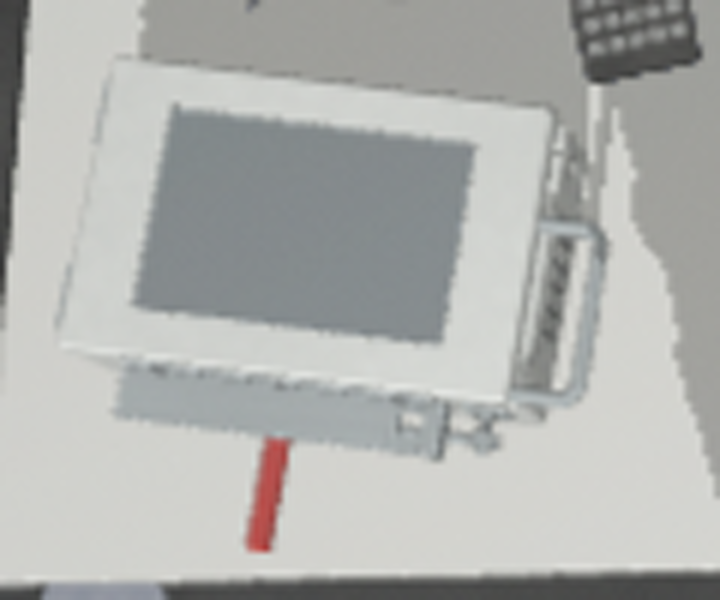

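```bash
cat > h.py <<'E'
import numpy as np
from bench import ctrl
def ray(u,v,z,n="top"):
    p=ctrl.camera_params(n);K=p["mtx"];T=p["T"]
    d=T[:3,:3]@np.linalg.solve(K,[u,v,1]);o=T[:3,3]
    return o+d*(z-o[2])/d[2]
def proj(P,n="top"):
    p=ctrl.camera_params(n);c=np.linalg.inv(p["T"])@np.append(P,1);q=p["mtx"]@c[:3];return q[:2]/q[2]
E
python3 - <<'E'
from h import *
z=np.load("top0.npz");d=z["d"]
def c(x,y,h): return ray(105+(x-2.5)/6,140+(y-2.5)/6,h)
L=[("hb",115,58),("fb",552,110),("ff",508,402),("hf",62,345)]
P=[c(x,y,.11)[:2] for _,x,y in L]
for l,p in zip(L,P):print(l[0],p.round(4))
print("lens",[np.linalg.norm(P[i]-P[(i+1)%4]) for i in range(4)])
loc=np.array([[88,131],[88,-131],[-88,-131],[-88,131]])/1000.
loc[:,1]+= -1e-3
# lid spans: hinge(130) .. 130-262=-132
import itertools
A=np.array(P);a=A-A.mean(0);b=loc-loc.mean(0)
th=np.arctan2((b[:,0]*a[:,1]-b[:,1]*a[:,0]).sum(),(b*a).sum())
R=np.array([[np.cos(th),-np.sin(th)],[np.sin(th),np.cos(th)]])
t=A.mean(0)-R@loc.mean(0)
print("th",th,"origin",t,"res",(A-(loc@R.T+t)))
f=lambda x,y:(R@[x,y]+t).round(4)
print("handle pred",f(-.03,.130-.298),"ends",f(.012,-.168),f(-.072,-.168))
print("handle seen",c(603,240,.099),c(582,395,.099))
print("grip pred root/end/point",f(-.114,.01),f(-.184,.01),f(-.16,.01))
print("grip seen",c(277,440,.062),c(259,550,.062))
im=z["im"];
for x,y in[(330,230),(268,500),(590,300)]:
    u,v=int(105+x/6),int(140+y/6);print(x,y,d[v,u],(lambda K,T:(T@np.append(np.linalg.solve(K,[u,v,1])*d[v,u],1))[:3])(*[ctrl.camera_params("top")[k] for k in("mtx","T")]))
E
```

```text
hb [0.6768 0.4527]
fb [0.6381 0.1973]
ff [0.4679 0.2204]
hf [0.5073 0.4751]
lens [np.float64(0.2582154082321383), np.float64(0.17178109838592104), np.float64(0.25764699274174047), np.float64(0.17094107368835004)]
th -0.14612335026378545 origin [0.57269199 0.3373624 ] res [[-0.00188452 -0.00051012]
 [-0.00239504  0.00339262]
 [ 0.001507    0.00085544]
 [ 0.00277256 -0.00373795]]
handle pred [0.5186 0.1755] ends [0.5601 0.1694] [0.477  0.1816]
handle seen [0.5629026  0.16917005 0.099     ] [0.47276339 0.18057006 0.099     ]
grip pred root/end/point [0.4614 0.3639] [0.3921 0.374 ] [0.4159 0.3706]
grip seen [0.45728085 0.36495403 0.062     ] [0.39329502 0.37328241 0.062     ]
330 230 1.3832184 [0.57091906 0.32356352 0.10651011]
268 500 1.3994963 [0.42214801 0.37033985 0.0605652 ]
590 300 1.3770106 [0.52577727 0.17567441 0.10161103]
```

```bash
python3 -m inch '[[150,-200,0,0,0,4],[300,-400,0,0,0,8.6],[329,-446,0,0,0,8.6],[329,-446,0,0,0,8.6],[329,-446,0,0,0,8.6],[329,-446,0,0,0,8.6],[329,-446,0,0,0,8.6],[329,-446,0,0,0,8.6],[329,-446,0,0,0,8.6],[329,-446,0,0,0,8.6],[329,-446,-40,0,0,8.6],[329,-446,-80,0,0,8.6],[329,-446,-80,0,0,8.6]]' 28 20
python3 - <<'E'
from h import *
import cv2
s=ctrl.get_state();print(s["position"],s["tool_rot"],s["joint_positions"])
im,d=ctrl.get_image("top");cv2.imwrite("pics/t1.png",cv2.resize(im[140:240,105:225][:,:,::-1],(720,600),interpolation=cv2.INTER_CUBIC))
E
```

```text
time: 1.72
position: [0.516, 0.1756, 0.1533]
tool_rot: [-0.228, -3.127, 0.005]
ft_force: [0.6, -0.4, -0.3]
grip_width: 0.318
grip_force: 0.0
[0.51603748 0.17562513 0.15333472] [-0.22764804 -3.12660662  0.00516299] [-0.65820221  0.16227384  0.30981157  1.82481411 -0.05326125  1.17009052
  1.09438254]
```

View pics/t1.png

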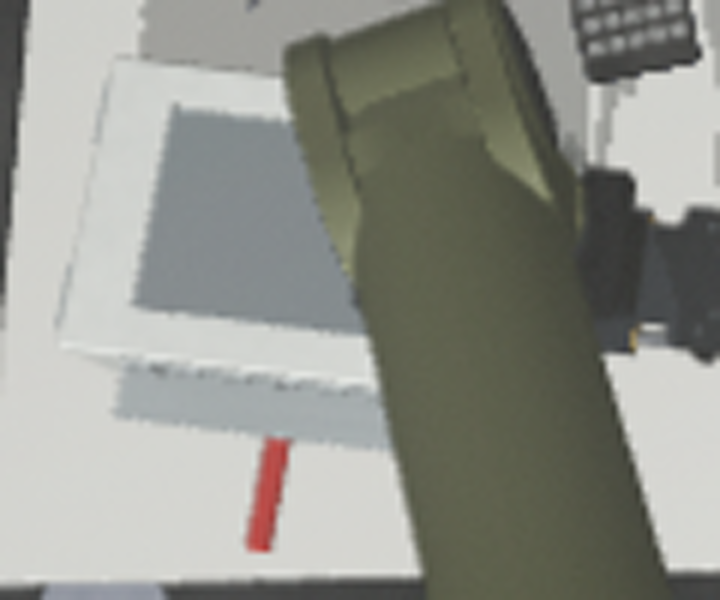

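The arm hides the bar in this view, but the gripper body sits around it at about (620,260). I'll descend by the measured position and watch the force.

```bash
python3 -m inch '[[2,0,-20,0,0,0],[2,0,-40,0,0,0],[2,0,-52,0,0,0],[2,0,-59,0,0,0],[2,0,-59,0,0,0],[2,0,-59,0,0,0]]' && python3 -m inch '[[0,0,0,0,0,0],[0,0,0,0,0,0],[0,0,0,0,0,0],[0,0,0,0,0,0]]' 0 20
python3 - <<'E'
import numpy as np
Y=np.array([.1456,.9893])
h=lambda t:np.array([-.298*np.cos(t)+.011*np.sin(t),.298*np.sin(t)+.011*np.cos(t)])
for t in np.arange(0.0333,1.02,.0333):
    d=(h(t)-h(0))*1000;print([round(float(v),1) for v in (*(d[0]*Y),d[1])],round(t,3))
E
```

```text
time: 2.52
position: [0.5217, 0.1758, 0.0984]
tool_rot: [0.23, 3.132, 0.001]
ft_force: [0.4, -0.1, 0.5]
grip_width: 0.323
grip_force: 0.0
time: 3.02
position: [0.5217, 0.1785, 0.098]
tool_rot: [0.228, 3.131, 0.006]
ft_force: [1.8, 6.0, -1.7]
grip_width: 0.101
grip_force: 20.0
[0.1, 0.5, 9.9] 0.033
[0.2, 1.4, 19.8] 0.067
[0.4, 2.6, 29.7] 0.1
[0.6, 4.1, 39.5] 0.133
[0.9, 5.9, 49.2] 0.166
[1.2, 8.0, 58.9] 0.2
[1.5, 10.5, 68.5] 0.233
[2.0, 13.3, 78.1] 0.266
[2.4, 16.4, 87.5] 0.3
[2.9, 19.8, 96.8] 0.333
[3.5, 23.5, 106.0] 0.366
[4.0, 27.5, 115.1] 0.4
[4.7, 31.8, 124.0] 0.433
[5.4, 36.4, 132.8] 0.466
[6.1, 41.2, 141.4] 0.5
[6.8, 46.4, 149.8] 0.533
[7.6, 51.8, 158.1] 0.566
[8.5, 57.5, 166.2] 0.599
[9.3, 63.5, 174.1] 0.633
[10.3, 69.7, 181.8] 0.666
[11.2, 76.2, 189.2] 0.699
[12.2, 82.9, 196.5] 0.733
[13.2, 89.9, 203.5] 0.766
[14.3, 97.0, 210.3] 0.799
[15.4, 104.4, 216.8] 0.833
[16.5, 112.1, 223.1] 0.866
[17.6, 119.9, 229.1] 0.899
[18.8, 127.9, 234.9] 0.932
[20.0, 136.1, 240.3] 0.966
[21.3, 144.4, 245.5] 0.999
```

```bash
python3 -m inch '[[0,4,5,0,0,0],[0,5,14,0,0,0],[0,6,24,0,0,0],[0,7,34,0,0,0],[1,9,44,0,0,0],[1,11,54,0,0,0],[1,14,64,0,0,0],[2,16,73,0,0,0],[2,19,83,0,0,0],[3,23,92,0,0,0],[3,27,101,0,0,0],[4,31,110,0,0,0],[4,35,119,0,0,0],[5,39,128,0,0,0],[6,44,137,0,0,0],[6,49,145,0,0,0],[7,54,154,0,0,0],[8,60,162,0,0,0],[9,66,170,0,0,0],[10,72,178,0,0,0]]'
```

```text
time: 5.52
position: [0.5313, 0.2428, 0.2759]
tool_rot: [-0.236, -3.132, 0.011]
ft_force: [1.1, -8.9, -2.8]
grip_width: 0.107
grip_force: 20.0
```

```bash
python3 -m inch '[[1,2,10,0,0,0],[2,8,17,0,0,0],[3,15,24,0,0,0],[4,22,31,0,0,0],[5,30,38,0,0,0],[6,37,44,0,0,0],[7,45,50,0,0,0],[9,53,56,0,0,0],[10,61,61,0,0,0],[11,69,66,0,0,0],[11,69,66,0,0,0],[11,69,66,0,0,0]]'
python3 - <<'E'
from h import *
import cv2
im,d=ctrl.get_image("top");cv2.imwrite("pics/t2.png",cv2.resize(im[110:250,85:253][:,:,::-1],(720,600),interpolation=cv2.INTER_CUBIC))
E
```

```text
time: 7.02
position: [0.5423, 0.3154, 0.3432]
tool_rot: [0.232, 3.132, -0.001]
ft_force: [-0.3, -5.1, 5.6]
grip_width: 0.108
grip_force: 20.0
```

View pics/t2.png

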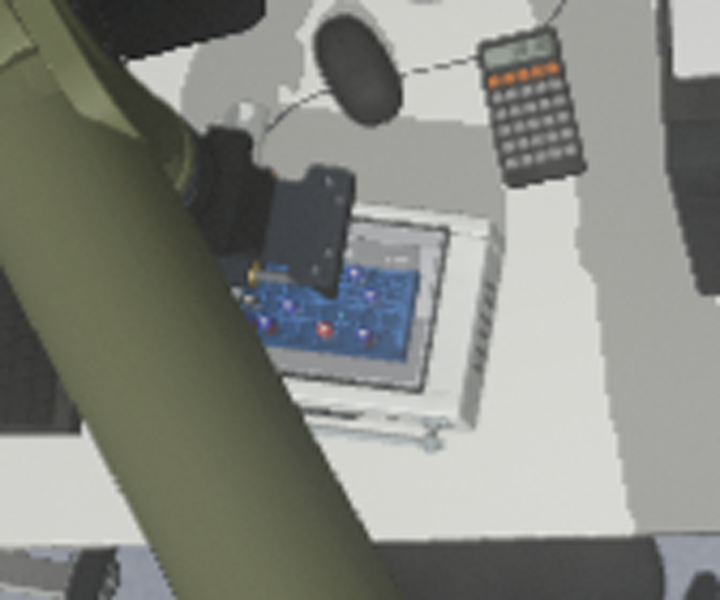

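```bash
python3 -m inch '[[0,0,0,0,0,0],[0,0,0,0,0,0],[0,0,30,0,0,0],[0,0,60,0,0,0],[-60,25,60,-0.7,-5,0],[-115,50,50,-1.7,-11.9,0],[-132,54,0,-1.7,-11.9,0],[-132,54,-60,-1.7,-11.9,0],[-132,54,-120,-1.7,-11.9,0],[-132,54,-170,-1.7,-11.9,0],[-132,54,-190,-1.7,-11.9,0],[-132,54,-190,-1.7,-11.9,0]]' 28 30
```

```text
time: 8.57
position: [0.4082, 0.3703, 0.1495]
tool_rot: [0.213, 2.928, -0.025]
ft_force: [0.4, -0.3, 0.7]
grip_width: 0.319
grip_force: 0.0
```

```bash
python3 -m inch '[[2,0,-10,0,0,0],[2,1,-40,0,0,0],[2,1,-65,0,0,0],[3,1,-82,0,0,0],[3,1,-96,0,0,0],[3,1,-96,0,0,0]]' 50 && python3 -m inch '[[0,0,0,0,0,0],[0,0,0,0,0,0],[0,0,0,0,0,0],[0,0,0,0,0,0]]' 0 30
python3 - <<'E'
import numpy as np
Y=np.array([.1456,.9893])
for p in np.arange(0.0,1.12,.05):
    d=np.array([120*np.cos(p)-120,120*np.sin(p)]);print(round(p,2),[round(float(v),1) for v in (*(d[0]*Y),d[1])])
E
python3 - <<'E'
from h import *
import cv2
im,d=ctrl.get_image("side");cv2.imwrite("pics/s3.png",cv2.resize(im[90:210,200:340][:,:,::-1],(700,600),interpolation=cv2.INTER_CUBIC))
E
```

```text
time: 9.32
position: [0.4129, 0.3713, 0.0549]
tool_rot: [0.215, 2.925, -0.023]
ft_force: [0.3, 0.0, -1.0]
grip_width: 0.575
grip_force: 0.0
time: 9.82
position: [0.4135, 0.3737, 0.0564]
tool_rot: [0.214, 2.923, -0.014]
ft_force: [1.2, 8.4, -2.5]
grip_width: 0.206
grip_force: 3.8
0.0 [0.0, 0.0, 0.0]
0.05 [-0.0, -0.1, 6.0]
0.1 [-0.1, -0.6, 12.0]
0.15 [-0.2, -1.3, 17.9]
0.2 [-0.3, -2.4, 23.8]
0.25 [-0.5, -3.7, 29.7]
0.3 [-0.8, -5.3, 35.5]
0.35 [-1.1, -7.2, 41.1]
0.4 [-1.4, -9.4, 46.7]
0.45 [-1.7, -11.8, 52.2]
0.5 [-2.1, -14.5, 57.5]
0.55 [-2.6, -17.5, 62.7]
0.6 [-3.1, -20.7, 67.8]
0.65 [-3.6, -24.2, 72.6]
0.7 [-4.1, -27.9, 77.3]
0.75 [-4.7, -31.9, 81.8]
0.8 [-5.3, -36.0, 86.1]
0.85 [-5.9, -40.4, 90.2]
0.9 [-6.6, -44.9, 94.0]
0.95 [-7.3, -49.7, 97.6]
1.0 [-8.0, -54.6, 101.0]
1.05 [-8.8, -59.6, 104.1]
1.1 [-9.5, -64.9, 106.9]
```

View pics/s3.png

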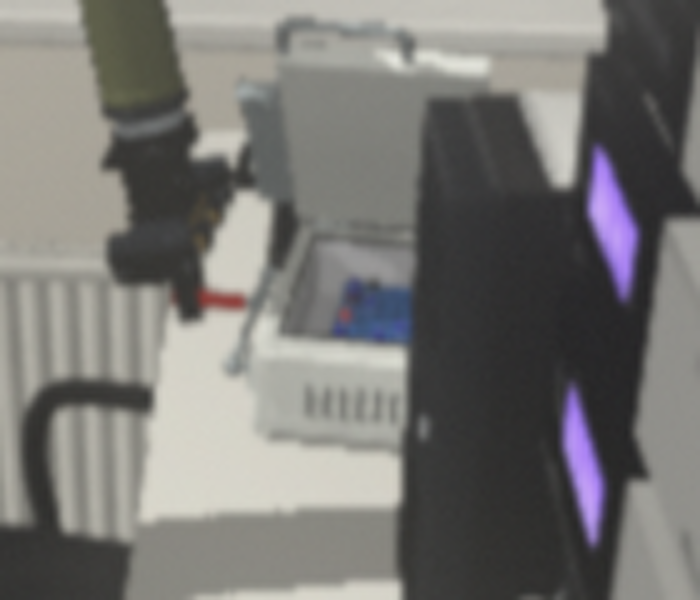

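```bash
python3 -m inch '[[0,3,0,0,0,0],[0,4,4,0,0,0],[0,4,12,0,0,0],[0,3,20,0,0,0],[0,1,28,0,0,0],[-1,-1,36,0,0,0],[-1,-4,44,0,0,0],[-2,-7,52,0,0,0],[-2,-11,59,0,0,0],[-3,-15,66,0,0,0],[-3,-20,72,0,0,0],[-4,-24,77,0,0,0],[-5,-28,82,0,0,0],[-5,-28,82,0,0,0]]' - 30
python3 - <<'E'
from h import *
import cv2
im,d=ctrl.get_image("side");cv2.imwrite("pics/s4.png",cv2.resize(im[90:210,200:340][:,:,::-1],(700,600),interpolation=cv2.INTER_CUBIC))
E
```

```text
time: 11.62
position: [0.4092, 0.3457, 0.14]
tool_rot: [0.214, 2.921, -0.013]
ft_force: [5.1, 3.4, -0.4]
grip_width: 0.176
grip_force: 30.0
```

View pics/s4.png

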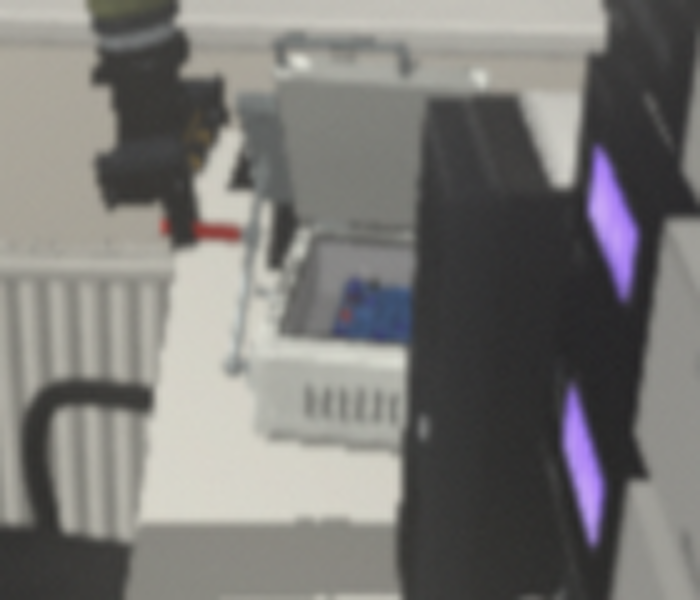

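```bash
python3 -m inch '[[1,-3,3,0,0,0],[1,-5,5,0,0,0],[1,-7,7,0,0,0],[1,-7,7,0,0,0],[1,-7,7,0,0,0],[1,-7,7,0,0,0],[1,-7,7,0,0,0],[1,-7,7,0,0,0],[1,-7,7,0,0,0],[1,-7,7,0,0,0],[1,-7,7,0,0,0],[1,-7,7,0,0,0],[1,-7,7,0,0,0],[1,-7,7,0,0,0]]'; for i in 1 2; do python3 -m inch '[[0,0,0,0,0,0],[0,0,0,0,0,0],[0,0,0,0,0,0],[0,0,0,0,0,0],[0,0,0,0,0,0],[0,0,0,0,0,0],[0,0,0,0,0,0],[0,0,0,0,0,0]]'; done
```

```text
time: 13.42
position: [0.4085, 0.3402, 0.1464]
tool_rot: [0.211, 2.924, -0.012]
ft_force: [1.6, 6.2, 0.4]
grip_width: 0.176
grip_force: 30.0
time: 14.42
position: [0.4085, 0.3402, 0.1464]
tool_rot: [0.211, 2.924, -0.012]
ft_force: [0.4, 5.2, 0.6]
grip_width: 0.173
grip_force: 30.0
time: 15.42
position: [0.4085, 0.3402, 0.1464]
tool_rot: [0.211, 2.924, -0.012]
ft_force: [0.6, 5.2, 1.8]
grip_width: 0.17
grip_force: 30.0
```

```bash
cat > lid.py <<'E'
from h import *
im,d=ctrl.get_image("side");p=ctrl.camera_params("side")
v,u=np.mgrid[110:131,261:281];z=d[110:131,261:281]
P=(np.linalg.solve(p["mtx"],np.stack([u,v,np.ones_like(u)]).reshape(3,-1).astype(float))*z.ravel()).T@p["T"][:3,:3].T+p["T"][:3,3]
c=P.mean(0);n=np.linalg.svd(P-c)[2][2];n*=np.sign(n[2])
print("lid angle",np.arccos(n[2]),"n",n.round(3),"res",np.abs((P-c)@n).max(),ctrl.get_state()["time"])
E
python3 lid.py; python3 -m inch '[[0,0,0,0,0,0],[0,0,0,0,0,0],[0,0,0,0,0,0],[0,0,0,0,0,0],[0,0,0,0,0,0],[0,0,0,0,0,0],[0,0,0,0,0,0],[0,0,0,0,0,0]]'; python3 lid.py
```

```text
lid angle 0.5346045322816032 n [0.124 0.494 0.86 ] res 0.24794703451497632 15.475
time: 16.48
position: [0.4085, 0.3402, 0.1464]
tool_rot: [0.211, 2.924, -0.012]
ft_force: [0.5, 5.9, 1.3]
grip_width: 0.173
grip_force: 30.0
lid angle 0.500084988990112 n [0.216 0.428 0.878] res 0.14414151064449712 16.525
```

```bash
cat > lid.py <<'E'
from h import *
im,d=ctrl.get_image("side");p=ctrl.camera_params("side")
v,u=np.mgrid[102:136,256:284];z=d[102:136,256:284]
P=(np.linalg.solve(p["mtx"],np.stack([u,v,np.ones_like(u)]).reshape(3,-1).astype(float))*z.ravel()).T@p["T"][:3,:3].T+p["T"][:3,3]
c0,s0=np.cos(-.1461),np.sin(-.1461)
Q=P-[.5727,.3374,0]; y=-s0*Q[:,0]+c0*Q[:,1]; x=c0*Q[:,0]+s0*Q[:,1]
a=np.arctan2(Q[:,2]-.088,.130-y); r=np.hypot(Q[:,2]-.088,.130-y)
k=(r>.08)&(r<.26)&(abs(x)<.09)
print("n",k.sum(),"angles pct",np.percentile(a[k],[10,25,50,75,90]).round(3),ctrl.get_state()["time"])
E
python3 lid.py; python3 -m inch '[[0,0,0,0,0,0],[0,0,0,0,0,0],[0,0,0,0,0,0],[0,0,0,0,0,0]]'; python3 lid.py
```

```text
n 602 angles pct [0.842 0.847 0.854 0.865 0.879] 16.575
time: 17.08
position: [0.4085, 0.3402, 0.1464]
tool_rot: [0.211, 2.924, -0.012]
ft_force: [1.3, 5.4, 1.2]
grip_width: 0.167
grip_force: 30.0
n 599 angles pct [0.841 0.847 0.855 0.866 0.881] 17.125
```

```bash
python3 -m inch '[[0,0,2,0,0,0],[0,-1,4,0,0,0],[0,-3,5,0,0,0],[0,-5,6,0,0,0],[-1,-6,8,0,0,0],[-1,-8,9,0,0,0],[-1,-9,10,0,0,0],[-1,-11,11,0,0,0],[-1,-11,11,0,0,0]]'; python3 lid.py;python3 -m inch '[[0,0,0,0,0,0],[0,0,0,0,0,0],[0,0,0,0,0,0],[0,0,0,0,0,0]]'; python3 lid.py
```

```text
time: 18.25
position: [0.4069, 0.3291, 0.1573]
tool_rot: [0.212, 2.925, -0.012]
ft_force: [-2.7, 7.4, 2.4]
grip_width: 0.177
grip_force: 30.0
n 577 angles pct [0.826 0.831 0.839 0.85  0.864] 18.3
time: 18.8
position: [0.4069, 0.3291, 0.1573]
tool_rot: [0.212, 2.925, -0.012]
ft_force: [-2.2, 6.6, 4.2]
grip_width: 0.175
grip_force: 30.0
n 588 angles pct [0.826 0.831 0.839 0.849 0.866] 18.85
```

```bash
python3 -m inch '[[0,0,2,0,0,0],[0,0,3,0,0,0],[0,-2,4,0,0,0],[0,-3,5,0,0,0],[0,-3,5,0,0,0]]'; python3 lid.py;python3 -m inch '[[0,-1,1,0,0,0],[0,-2,1,0,0,0],[0,-2,1,0,0,0]]'; python3 lid.py
```

```text
time: 19.48
position: [0.4063, 0.3246, 0.1612]
tool_rot: [0.212, 2.926, -0.017]
ft_force: [-3.1, 4.9, 1.9]
grip_width: 0.172
grip_force: 30.0
n 578 angles pct [0.818 0.824 0.831 0.841 0.857] 19.525
time: 19.9
position: [0.4061, 0.3231, 0.1623]
tool_rot: [0.212, 2.927, -0.016]
ft_force: [-3.9, 6.9, 1.7]
grip_width: 0.172
grip_force: 30.0
n 571 angles pct [0.815 0.82  0.828 0.839 0.856] 19.95
```

```bash
python3 -m inch '[[0,-1,1,0,0,0],[0,-2,2,0,0,0],[0,-3,2,0,0,0],[0,-3,2,0,0,0]]'; python3 lid.py;python3 -m inch '[[0,-1,1,0,0,0],[0,-2,2,0,0,0],[0,-3,2,0,0,0],[0,-3,2,0,0,0]]'; python3 lid.py
```

```text
time: 20.45
position: [0.4057, 0.3204, 0.1643]
tool_rot: [0.211, 2.927, -0.015]
ft_force: [-5.4, 6.9, 2.2]
grip_width: 0.174
grip_force: 30.0
n 562 angles pct [0.809 0.814 0.82  0.832 0.847] 20.5
time: 21.0
position: [0.4054, 0.3182, 0.1659]
tool_rot: [0.211, 2.928, -0.014]
ft_force: [-4.6, 8.5, 0.2]
grip_width: 0.172
grip_force: 30.0
n 576 angles pct [0.811 0.816 0.824 0.835 0.851] 21.05
```

```bash
python3 -m inch '[[-1,-1,1,0,0,0],[-1,-2,1,0,0,0],[-1,-2,1,0,0,0]]'; python3 lid.py;python3 -m inch '[[0,-1,1,0,0,0],[0,-2,1,0,0,0],[0,-2,1,0,0,0]]'; python3 lid.py
```

```text
time: 21.42
position: [0.405, 0.3155, 0.1676]
tool_rot: [0.212, 2.927, -0.015]
ft_force: [-5.6, 5.8, 3.8]
grip_width: 0.175
grip_force: 30.0
n 549 angles pct [0.801 0.807 0.814 0.824 0.84 ] 21.475
time: 21.85
position: [0.4048, 0.314, 0.1687]
tool_rot: [0.211, 2.927, -0.014]
ft_force: [-5.2, 7.7, 3.5]
grip_width: 0.175
grip_force: 30.0
n 546 angles pct [0.788 0.794 0.8   0.812 0.826] 21.9
```

```bash
python3 -m inch '[[0,0,0,0,0,0],[0,0,0,0,0,0],[0,0,0,0,0,0],[0,0,0,0,0,0],[0,0,0,0,0,0],[0,0,0,0,0,0],[0,0,0,0,0,0],[0,0,0,0,0,0]]'; python3 lid.py;python3 -m inch '[[0,0,0,0,0,0],[0,0,0,0,0,0],[0,0,0,0,0,0],[0,0,0,0,0,0],[0,0,0,0,0,0],[0,0,0,0,0,0],[0,0,0,0,0,0],[0,0,0,0,0,0]]'; python3 lid.py
```

```text
time: 22.9
position: [0.4048, 0.3139, 0.1687]
tool_rot: [0.211, 2.927, -0.014]
ft_force: [-5.6, 7.5, 3.4]
grip_width: 0.17
grip_force: 30.0
n 538 angles pct [0.786 0.79  0.798 0.807 0.824] 22.95
time: 23.95
position: [0.4048, 0.3139, 0.1687]
tool_rot: [0.211, 2.927, -0.014]
ft_force: [-5.5, 6.5, 4.0]
grip_width: 0.171
grip_force: 30.0
n 541 angles pct [0.784 0.79  0.796 0.808 0.823] 24.0
```

Run:
```python
from h import *
import cv2
im,d=ctrl.get_image("side");cv2.imwrite("pics/s5.png",cv2.resize(im[95:175,215:305][:,:,::-1],(675,600),interpolation=cv2.INTER_CUBIC))
```

```text
(no output)
```

View pics/s5.png

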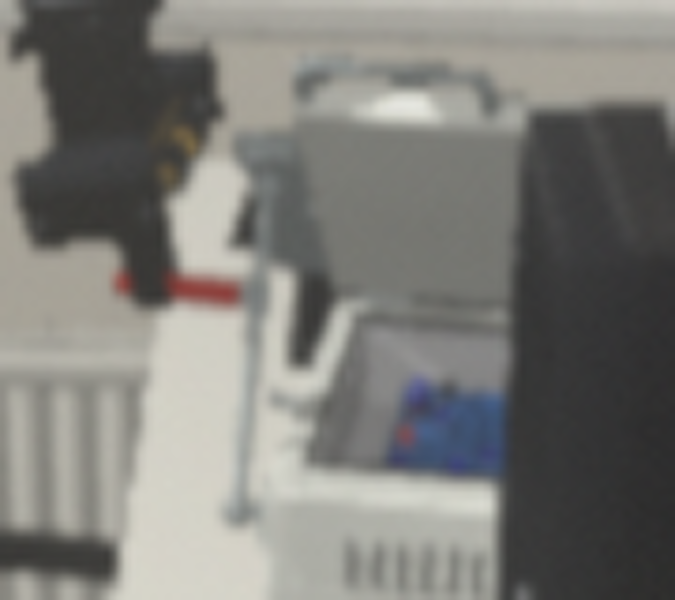

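```bash
python3 -m inch '[[-1,-1,1,0,0,0],[-1,-1,1,0,0,0],[-1,-1,1,0,0,0]]'; python3 lid.py;python3 -m inch '[[-1,-1,0,0,0,0],[-1,-1,0,0,0,0],[-1,-1,0,0,0,0],[-1,-1,0,0,0,0]]'; python3 lid.py
```

```text
time: 24.42
position: [0.4045, 0.3123, 0.1697]
tool_rot: [0.212, 2.926, -0.015]
ft_force: [-2.8, 6.7, 2.8]
grip_width: 0.17
grip_force: 30.0
n 523 angles pct [0.771 0.776 0.782 0.793 0.808] 24.475
time: 24.98
position: [0.4043, 0.3115, 0.1702]
tool_rot: [0.212, 2.924, -0.014]
ft_force: [-2.2, 6.1, 3.9]
grip_width: 0.168
grip_force: 30.0
n 484 angles pct [0.75  0.755 0.761 0.77  0.787] 25.025
```

```bash
python3 -m inch '[[0,0,0,0,0,0],[0,0,0,0,0,0],[0,0,0,0,0,0],[0,0,0,0,0,0],[0,0,0,0,0,0],[0,0,0,0,0,0],[0,0,0,0,0,0],[0,0,0,0,0,0]]'; python3 lid.py
python3 - <<'E'
from h import *
import cv2
im,d=ctrl.get_image("side");cv2.imwrite("pics/s6.png",cv2.resize(im[95:175,215:305][:,:,::-1],(675,600),interpolation=cv2.INTER_CUBIC))
E
```

```text
time: 26.02
position: [0.4043, 0.3115, 0.1702]
tool_rot: [0.212, 2.924, -0.014]
ft_force: [-2.5, 5.8, 3.0]
grip_width: 0.172
grip_force: 30.0
n 488 angles pct [0.743 0.748 0.756 0.768 0.785] 26.075
```

View pics/s6.png

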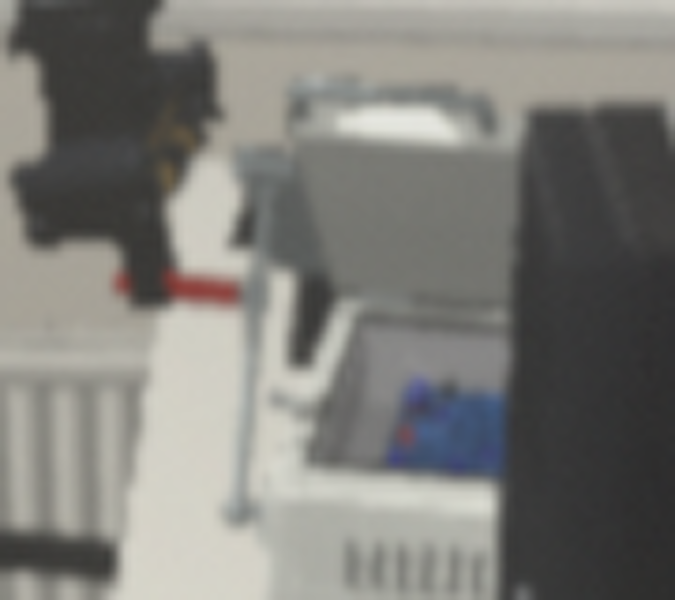

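```bash
python3 -m inch '[[0,1,0,0,0,0],[0,1,0,0,0,0],[0,1,0,0,0,0],[0,1,0,0,0,0]]' 40; python3 lid.py;python3 -m inch '[[-2,1,8,0,0,0],[-4,1,20,0,0,0],[-10,2,40,0,0,0],[-20,2,70,0,0,0],[-25,2,100,0,0,0],[-25,2,100,0,0,0],[-25,2,100,0,0,0],[-25,2,100,0,0,0]]'; python3 lid.py
```

```text
time: 26.62
position: [0.4051, 0.3088, 0.1682]
tool_rot: [0.216, 2.925, -0.023]
ft_force: [-0.3, 0.0, -0.0]
grip_width: 0.45
grip_force: 0.0
n 486 angles pct [0.743 0.747 0.754 0.765 0.782] 26.675
time: 27.68
position: [0.3799, 0.3111, 0.2676]
tool_rot: [0.215, 2.925, -0.023]
ft_force: [0.6, 0.4, -0.2]
grip_width: 0.46
grip_force: 0.0
n 491 angles pct [0.743 0.748 0.755 0.765 0.782] 27.725
```

```bash
python3 -m inch '[[0,0,0,0,0,0],[0,0,0,0,0,0],[0,0,0,0,0,0],[0,0,0,0,0,0],[0,0,0,0,0,0],[0,0,0,0,0,0],[0,0,0,0,0,0],[0,0,0,0,0,0],[0,0,0,0,0,0],[0,0,0,0,0,0],[0,0,0,0,0,0],[0,0,0,0,0,0]]'; python3 lid.py
python3 - <<'E'
from h import *
import cv2
im,d=ctrl.get_image("side");cv2.imwrite("pics/s7.png",cv2.resize(im[95:175,215:305][:,:,::-1],(675,600),interpolation=cv2.INTER_CUBIC))
E
```

```text
time: 29.22
position: [0.3801, 0.3116, 0.2686]
tool_rot: [0.215, 2.924, -0.021]
ft_force: [-0.7, 0.2, -0.3]
grip_width: 0.458
grip_force: 0.0
n 497 angles pct [0.743 0.747 0.755 0.767 0.784] 29.275
```

View pics/s7.png

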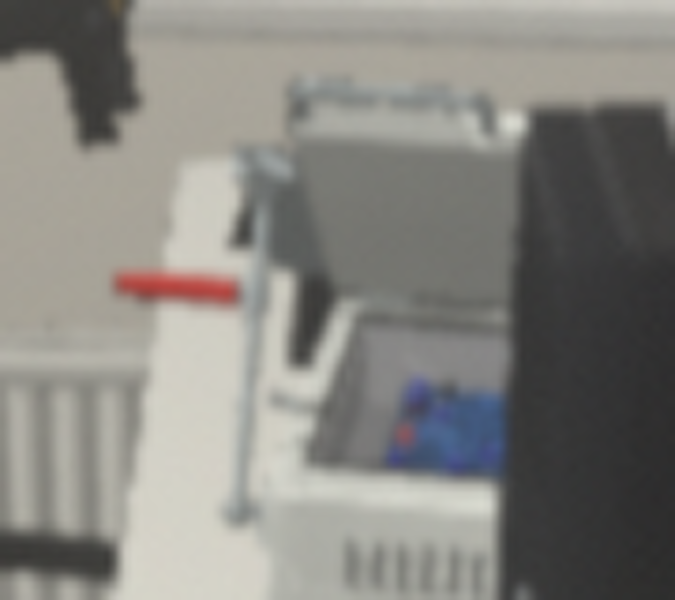

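The rod stands up from its pivot at (238,515) to the strip at (262,165). The lid is steady on it and the gripper is clear at (95,140).

```bash
python3 -c "
from bench import ctrl
print(ctrl.close_job())"
```

```text
the job is handed in; nothing more can be done
None
```

The lid is propped open on the rod at about 0.74 rad. After I let go it stayed still for over 2 s with the gripper clear, and I handed the job in at about 29 s without seeing the verdict.

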